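# Open a sanding-dust filter hood past its hidden safety catch

## Robot

A 6-joint arm with a two-finger parallel gripper is mounted at the origin on the work surface. World frame = base frame: x ahead of the robot, y to its left, z up, the work surface at z = 0. Lengths are in mm, angles in rad, forces in N, time in s.
With the tool pointing down it reaches from about 325 to 850 mm from the base axis. Payload 4.4 kg.
Tool frame: the origin (TCP) lies on the front face of the gripper's body, between the roots of the fingers; the fingertips stand 97 mm ahead of it and the grasp point (between the pads) lies hold_point_z ahead of it (hold_point_z is the distance from the TCP to the grasp point, in mm); z points along the fingers, y is the direction in which the jaws open and shut (so a half turn about z gives the same grasp; the last joint's range is limited). The gripper opens to 94 mm and grips with 3 to 60 N. Pads are 16 mm wide; open, the fingers measure 119 mm over their backs; the gripper's body (75 mm by 177 mm) begins 78 mm behind the grasp point.
Start: joints at [-1.296, 0.207, 1.542, -0, 1.393, -0.15], TCP at [237.492, -523.665, 302.647] pointing down, gripper open.
Joint ranges: [-2.73, 2.73], [-0.86, 2.22], [0.23, 2.46], [-1.11, 4.25], [0.08, 2.63], [-2.82, 2.82]. Speed limits (rad/s): [2.79, 2.79, 3.14, 3.14, 3.14, 3.14].

## Interface

Orientations are given as a 3x3 rotation matrix whose columns are the frame's x, y, z axes.
In Python, from workcell import * gives the robot as it stands. Calls block until the motion is done:
- goto(position, orientation): joint-space move of the TCP to a pose.
- movel(position, max_speed=150, frame=None): straight line of the TCP; frame=None keeps the orientation; max_speed is the mean speed in mm/s.
- move_joints(angles): joint-space move.
- grip(opening, force=None): opening from 0.0 (shut) to 1.0 (fully open); force is the grip in N (None keeps the last); returns when the fingers have stopped.
- hold(seconds).
- solve_ik(position, orientation): joint angles nearest the present ones, or None.
- read_camera(name): name is "side" or "top"; returns a dict with "frame" (400x640x3 uint8, red, green, blue), "z_map" (400x640 float32, mm along the optical axis (not along the pixel's ray), 0 where there is no reading), "fx", "fy", "cx", "cy" (pixels), "distortion" ([k1, k2, p1, p2, k3] as OpenCV has them; the pictures are not rectified), "xyz" and "orientation" of the camera in the world. Camera axes: x right, y up, looking along -z (the intrinsics and any distortion apply to the point x, -y, -z); pixel columns grow to the right and rows downward; lengths in mm; the calibration is good to about 2 mm. A picture is of the moment at which its call begins.
A pose or a line that the arm cannot do raises Unreachable and nothing moves.
- job_done(): hands the job in, once; it reports no verdict.
Readings, each from a call of its own:
- read_t(): time.
- read_qpos(): joint angles.
- read_qvel(): joint speeds.
- read_joint_torque(): joint torques, N m.
- read_ee_pos(): TCP position.
- read_ee_rot(): TCP orientation.
- read_contact_force(): force on the tool from outside, world axes, zero at the start.
- read_moment(): the same for the moment, N m.
- read_grip_width(): opening from 0.0 (shut) to 1.0 (fully open).
Only numpy, scipy, OpenCV 4.12 (cv2) and the standard library are available. Lean on these libraries where they do the work, as an engineer would, in place of code of your own. Each camera call takes 0.05 s, during which the arm holds its last target.

## Task

The hood of the bench dust filter has been unlatched and stands slightly raised, but a sprung safety catch hidden under its front edge still holds it. Reach under the raised edge, feel for the catch tab and push it to the left against its spring while you lift, then swing the hood well up (about fifty degrees or more above where it stands now) so that it stays up by itself for the filter change. Work gently, never forcing the hood or the catch, and leave the other things on the bench where they are.

Things in the scene. Friction and masses are not known exactly. Their poses are not given: they have to be found in the camera images.
- housing: Grey metal bench dust-filter unit with hinged hood, fixed. Origin: on the bench, 60 mm behind the box's front wall, midway across; x from front (robot side) to back, y to its left, z up; yaw within 15 degrees. Box 125 x 320 x 118 mm high at x -60..65 mm; hinge line along y at x 55, z 125. In front under the hood an open recess: plinth floor 30 mm high (x -132..-60), end cheeks at y +-156.
- catch_middle (a point): Middle of the stretch where the hidden catch blade can stand (housing x -112, y 0, z 95 mm); not the blade itself. The upright 6 mm thick steel blade spans housing x -125..-99 and z 65..125 mm and stands somewhere between y -45 and +45 mm, different each time: find it by feel from its right (-y) side. From the other side it is rigid.
- catch_pivot (a point): Where the catch's vertical pivot would be if the blade stood in the middle (housing x -75, y 0 mm); it shifts in y with the blade. The blade swings only to the unit's left (+y) and springs back. Pushed 35 mm from the pivot it resists with 3 N at first touch, 6 N where it frees the hood (0.3 rad, 11 mm of travel there, 13 mm at 45 mm), 9 N at its hard stop (0.55 rad, about 20 mm).
- lid (a joint): Hood angle (rad): 0 = slightly raised rest (edge 23 mm above shut, goes no lower), grows as it opens, stop at 1.05; starts at 0 to 0.02. A stiff friction hinge holds it wherever left; 4 to 6 N upwards at the front edge moves it. Blocked at about 0.04 while the catch is in place. Hold the blade aside until past the catch, above about 0.15 rad (edge about 28 mm up).
- lip (a point): Middle of the lower front edge of the hood: bottom of its 4 mm thick, 10 mm deep downturned flange, 344 mm long along the unit's y. At rest 138 mm above the bench, 190 mm ahead of the hinge line; moves with the hood. The catch blade begins 10 mm behind this edge and reaches up to 14 mm below it.
- ledge (a point): Middle of the lower front edge of a steel web with ledge under the hood, 250 mm long along the unit's y, 41 mm behind the lip, hanging to 27 mm below it at rest; moves with the hood. What reaches under the lip must stay in front of it or below it.
- sanding_block: Cork sanding block 110 x 65 x 35 mm lying in front of the unit's right side; origin under its middle. Bystander.
- glue_bottle: White glue bottle, 56 mm across, 150 mm tall, standing left of the unit; origin under its middle. Bystander.
- screw_jar: Clear jar with a steel lid, 68 mm across, 75 mm tall, standing right of the unit; origin under its middle. Bystander.
- offcut: Pale wood off-cut 160 x 50 x 22 mm lying in front of the unit's left side; origin under its middle. Bystander.
- mug: White mug, 82 mm across, 95 mm tall; origin under its middle. Bystander.
- sander: Grey and black palm sander, 125 mm pad, about 115 mm tall, standing on its pad; origin under its pad. Bystander.

How it is judged:
By the outcome, as a careful person would: the job done as asked, in the order asked, and still so for the second after the job is handed in, with the robot touching nothing.
It also fails if it takes over 72 s, if anything falls off the work surface, if the arm or the gripper's body presses on something with over 40 N, if the wrist force passes 120 N, or if a joint passes its speed limit or range.

## Working session

There is one attempt and no reset: what is moved stays moved. The work goes in short steps, each a Python script; the robot and the scene stay as the last script left them, time stands still between calls to the robot, and variables do not carry over. Pictures are saved under pics/ and viewed, and the job is handed in when it is done.

```bash
ls; mkdir -p pics; python3 - <<'E'
from workcell import *
import cv2,numpy as np
for n in ["top","side"]:
    c=read_camera(n)
    cv2.imwrite(f"pics/{n}0.png",c["frame"][:,:,::-1])
    np.savez(f"{n}0.npz",**c)
    print(n,{k:c[k] for k in c if k not in("frame","z_map")})
print(read_t(),read_contact_force(),read_ee_rot())
E
```

```text
pics
top {'fx': 513.234301031517, 'fy': 513.234301031517, 'cx': 324.30363436164293, 'cy': 199.68822426670363, 'distortion': array([-0.04917447,  0.        ,  0.        ,  0.        ,  0.        ]), 'xyz': array([ 409.97845982,   -2.90206606, 1658.20815844]), 'orientation': array([[ 0.00804832,  0.99067342, -0.13601987],
       [-0.99985535,  0.00593444, -0.01593929],
       [-0.01498342,  0.13612848,  0.99057788]])}
side {'fx': 363.53784755189554, 'fy': 363.53784755189554, 'cx': 316.22652209996073, 'cy': 203.13232366134505, 'distortion': array([0.00189485, 0.        , 0.        , 0.        , 0.        ]), 'xyz': array([521.58714145, 626.66253572, 874.37996923]), 'orientation': array([[-0.99199537,  0.09315927, -0.08524403],
       [-0.12605284, -0.77052608,  0.62482017],
       [-0.00747496,  0.63056397,  0.77610129]])}
0.1 [0.17468096 0.405956   0.0427271 ] [[ 9.10707502e-01  4.13051461e-01 -5.79206123e-04]
 [ 4.13051766e-01 -9.10705399e-01  1.97858904e-03]
 [ 2.89772951e-04 -2.04115800e-03 -9.99997875e-01]]
```

View pics/top0.png

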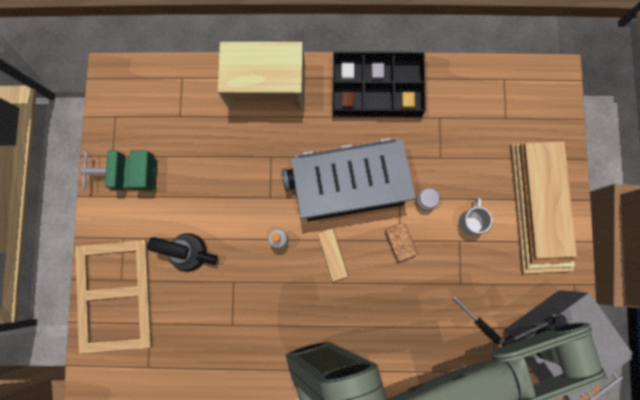

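View pics/side0.png

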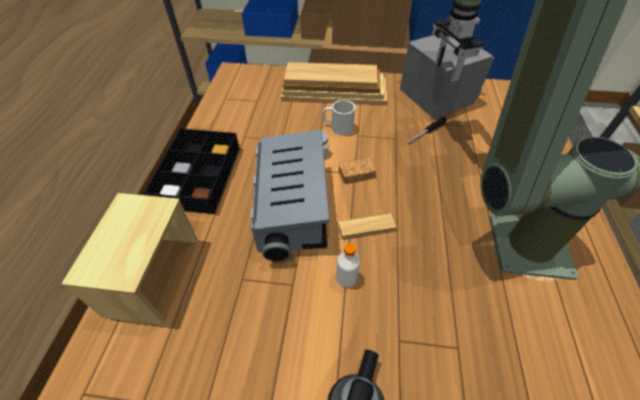

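The top view shows the hood at about (353,178) with its front lip running from (302,217) to (412,200). The sanding block is at (401,242), the off-cut at (333,254), the bottle at (278,239), and the jar at (428,199). Next I fit the pose from the depth.

```bash
cat > cam.py <<'E'
import numpy as np,cv2
def cloud(c):
    h,w=c["z_map"].shape
    u,v=np.meshgrid(np.arange(w),np.arange(h))
    K=np.array([[c["fx"],0,c["cx"]],[0,c["fy"],c["cy"]],[0,0,1]],float)
    p=cv2.undistortPoints(np.stack([u,v],-1).reshape(-1,1,2).astype(float),K,np.asarray(c["distortion"],float)).reshape(-1,2)
    z=np.asarray(c["z_map"]).ravel().astype(float)
    P=np.stack([p[:,0]*z,-p[:,1]*z,-z],-1)@np.asarray(c["orientation"]).T+np.asarray(c["xyz"])
    P[z==0]=np.nan
    return P.reshape(h,w,3)
E
python3 - <<'E'
import numpy as np,cv2
from cam import *
np.set_printoptions(precision=1,suppress=True)
for n in["top","side"]:
    c=dict(np.load(n+"0.npz")); P=cloud(c)
    m=(P[...,0]>480)&(P[...,0]<800)&(abs(P[...,1]+60)<280)&(P[...,2]>112)
    nl,lab,st,cen=cv2.connectedComponentsWithStats(m.astype(np.uint8))
    k=1+np.argmax(st[1:,4]); Q=P[lab==k]
    print(n,"bench z",np.nanmedian(P[230:330,250:420,2]) , st[k],Q.min(0),Q.max(0))
    r=cv2.minAreaRect(Q[:,:2].astype(np.float32));print(r, cv2.boxPoints(r))
    # plane fit
    A=np.c_[Q[:,:2],np.ones(len(Q))];m2=np.ones(len(Q),bool)
    for _ in range(8):
        s=np.linalg.lstsq(A[m2],Q[m2,2],rcond=None)[0]; m2=abs(A@s-Q[:,2])<4
    print("plane",s*[1000,1000,1],m2.mean())
    # other things
    for nm,(x0,x1,y0,y1,zz) in dict(low=(330,560,-300,250,10)).items():
        m=(P[...,0]>x0)&(P[...,0]<640)&(P[...,1]>-320)&(P[...,1]<250)&(P[...,2]>zz)&(P[...,2]<400)
        nl,lab,st,cen=cv2.connectedComponentsWithStats(m.astype(np.uint8))
        for k in range(1,nl):
            if st[k,4]>40:
                Q=P[lab==k];r=cv2.minAreaRect(Q[:,:2].astype(np.float32));print(np.round(cen[k]),r,Q[:,2].max())
E
```

```text
top bench z -0.008138576649798779 [ 292  141  124   78 7218] [ 562.4 -247.8  112.9] [800.  121.5 165.1]
((691.1676025390625, -61.533843994140625), (202.7484588623047, 345.55523681640625), 10.061793327331543) [[ 561.2   90.9]
 [ 621.5 -249.4]
 [ 821.2 -213.9]
 [ 760.8  126.3]]
plane [-130.7  -22.3  229.7] 0.7587974508174009
[354. 203.] ((612.837158203125, -109.59335327148438), (76.97862243652344, 422.3116455078125), 3.4231107234954834) 165.0769001222768
[401. 242.] ((500.71234130859375, -220.8662567138672), (110.02372741699219, 66.26585388183594), 22.26757049560547) 45.17135034364287
[278. 238.] ((506.05218505859375, 164.36563110351562), (53.12321472167969, 54.65837860107422), 38.08186340332031) 154.88507002443043
[332. 254.] ((459.4989318847656, -2.2435989379882812), (159.9395751953125, 52.55910110473633), 17.749168395996094) 35.77716105233071
side bench z -0.8935624972222627 [ 251  130   79  102 6608] [ 562.9 -244.3  112.3] [799.9 126.6 156.5]
((690.5538330078125, -58.32798767089844), (201.38925170898438, 348.29437255859375), 10.080842018127441) [[ 560.9   95.5]
 [ 621.9 -247.4]
 [ 820.2 -212.2]
 [ 759.2  130.8]]
plane [-131.2  -23.5  229.2] 0.9559624697336562
[315. 198.] ((622.5870971679688, -106.39501953125), (77.5693588256836, 422.66241455078125), 5.946169853210449) 156.5408608430257
[357. 169.] ((501.1158142089844, -216.65853881835938), (111.11488342285156, 68.40299987792969), 22.550872802734375) 38.159444555055416
[367. 225.] ((459.63201904296875, 0.20679473876953125), (160.79408264160156, 53.74588394165039), 18.546918869018555) 25.018832858202927
[348. 266.] ((506.57073974609375, 172.9673309326172), (46.54447937011719, 55.34937286376953), 89.09278106689453) 150.93639410013066
```

```bash
python3 - <<'E'
import cv2,numpy as np
im=cv2.imread("pics/side0.png")
cv2.imwrite("pics/crop.png",cv2.resize(im[0:140,380:540],None,fx=4.5,fy=4.2,interpolation=cv2.INTER_CUBIC))
from workcell import *
from scipy.spatial.transform import Rotation as R
yaw=np.radians(10.0);u=np.array([np.cos(yaw),np.sin(yaw),0]);v=np.array([-np.sin(yaw),np.cos(yaw),0]);w=np.array([0,0,1.])
lip=np.array([591.4,-77.6,0]);O=lip+135*u
print("O",O)
def ori(th,s):
    z=np.cos(th)*u-np.sin(th)*w; y=s*(np.sin(th)*u+np.cos(th)*w); return np.c_[np.cross(y,z),y,z]
for th in np.radians([0,12,20]):
  for s in(1,-1):
    for xt,y,zt in [(-180,-62,105),(-110,-62,109),(-110,50,109),(-110,60,145)]:
      M=ori(th,s);p=O+xt*u+y*v+zt*w-97*M[:,2]
      q=solve_ik(p,M);print(th.round(2),s,(xt,y,zt),p.round(),None if q is None else np.round(q,2))
# end pose: rotated by .95 about hinge
def hr(p,a):
    x,z=p[0]-55,p[2]-125
    return np.array([55+x*np.cos(a)+z*np.sin(a),p[1],125-x*np.sin(a)+z*np.cos(a)])
for s in(1,-1):
  for th in(0,.2,.3):
    for y in(-30,60):
      t=hr(np.array([-110,y,109]),.95);M=ori(th+.85,s);p=O+t[0]*u+t[1]*v+t[2]*w-97*M[:,2]
      q=solve_ik(p,M);print("end",th,s,p.round(),None if q is None else np.round(q,2))
E
```

```text
O [724.34904666 -54.15749601   0.        ]
0.0 1 (-180, -62, 105) [ 462. -163.  105.] None
0.0 1 (-110, -62, 109) [ 531. -151.  109.] None
0.0 1 (-110, 50, 109) [512. -41. 109.] None
0.0 1 (-110, 60, 145) [510. -31. 145.] None
0.0 -1 (-180, -62, 105) [ 462. -163.  105.] [-1.04  0.76  2.24  1.93  1.52  0.13]
0.0 -1 (-110, -62, 109) [ 531. -151.  109.] [-0.84  0.75  2.15  2.12  1.44  0.21]
0.0 -1 (-110, 50, 109) [512. -41. 109.] [-0.61  0.75  2.28  2.36  1.49  0.08]
0.0 -1 (-110, 60, 145) [510. -31. 145.] [-0.58  0.62  2.33  2.38  1.43  0.13]
0.21 1 (-180, -62, 105) [ 464. -163.  125.] None
0.21 1 (-110, -62, 109) [ 533. -151.  129.] [-0.82  0.53  2.2   2.03  1.15 -2.77]
0.21 1 (-110, 50, 109) [514. -40. 129.] None
0.21 1 (-110, 60, 145) [512. -31. 165.] None
0.21 -1 (-180, -62, 105) [ 464. -163.  125.] [-1.01  0.51  2.3   1.87  1.25  0.32]
0.21 -1 (-110, -62, 109) [ 533. -151.  129.] [-0.82  0.53  2.2   2.03  1.15  0.38]
0.21 -1 (-110, 50, 109) [514. -40. 129.] [-0.59  0.49  2.34  2.3   1.14  0.23]
0.21 -1 (-110, 60, 145) [512. -31. 165.] [-0.56  0.35  2.37  2.29  1.06  0.32]
0.35 1 (
[... 731 characters left out ...]
3  -0.05  1.9   0.49  0.68 -0.76]
end 0.2 1 [ 629. -101.  334.] [-0.4   0.1   1.67  0.34  0.95 -0.71]
end 0.2 1 [613. -13. 334.] [-0.24  0.03  1.74  0.26  0.91 -0.53]
end 0.3 1 [ 637. -100.  338.] [-0.37  0.15  1.58  0.25  1.06 -0.63]
end 0.3 1 [622. -11. 338.] [-0.22  0.09  1.65  0.18  1.02 -0.46]
end 0 -1 [ 613. -104.  323.] [-0.47  0.03  1.83  0.6   0.77  2.17]
end 0 -1 [598. -16. 323.] [-0.3  -0.05  1.9   0.49  0.68  2.38]
end 0.2 -1 [ 629. -101.  334.] [-0.4   0.1   1.67  0.34  0.95  2.43]
end 0.2 -1 [613. -13. 334.] [-0.24  0.03  1.74  0.26  0.91  2.61]
end 0.3 -1 [ 637. -100.  338.] [-0.37  0.15  1.58  0.25  1.06  2.51]
end 0.3 -1 [622. -11. 338.] [-0.22  0.09  1.65  0.18  1.02  2.68]
```

View pics/crop.png

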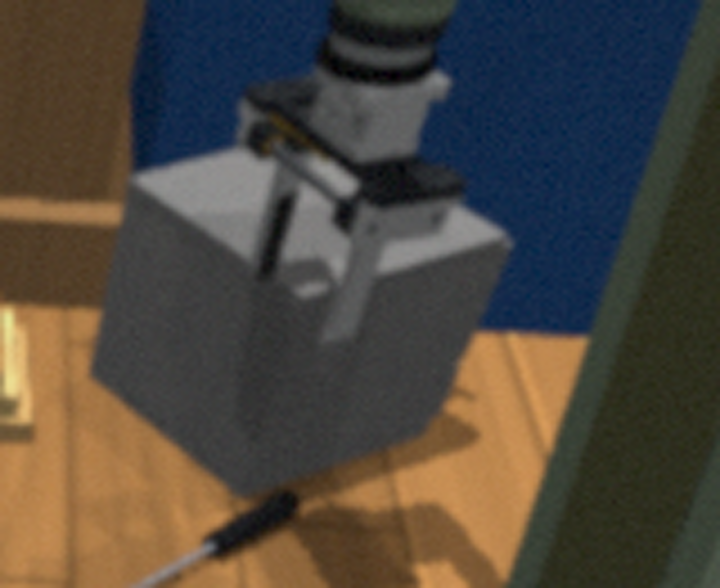

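The crop shows slim fingers at crop (265,240) and (350,300) hanging from a wide jaw body, which is long along the jaw axis.

Plan:
- Tool pitched about 18° down, with the jaws opening in the vertical plane and spread to about 58 mm over the backs.
- The upper finger lifts the lip while the lower finger holds the blade aside.

First I pre-pose high and look.

```bash
cat > h.py <<'E'
from workcell import *
import numpy as np
from cam import *
np.set_printoptions(precision=2,suppress=True)
yaw=np.radians(10.0);u=np.array([np.cos(yaw),np.sin(yaw),0]);v=np.array([-np.sin(yaw),np.cos(yaw),0]);w=np.array([0,0,1.])
H=np.c_[u,v,w]
O=np.array([591.4,-77.6,0])+135*u
TH=np.radians(18)
def ori(th,s=-1):
    z=np.cos(th)*u-np.sin(th)*w; y=s*(np.sin(th)*u+np.cos(th)*w); return np.c_[np.cross(y,z),y,z]
def tcp(tip,th=TH): # tip centre in housing coords -> TCP world
    return O+H@np.asarray(tip,float)-97*ori(th)[:,2]
def tipnow(): return H.T@(read_ee_pos()+97*read_ee_rot()[:,2]-O)
def F(): return H.T@np.asarray(read_contact_force())
def snap(n,name):
    import cv2
    c=read_camera(n); cv2.imwrite(f"pics/{name}.png",c["frame"][:,:,::-1]); return c
E
python3 - <<'E'
from h import *
grip((58-25)/94.)
goto(tcp([-190,-60,330]),ori(TH))
print(read_t(),tipnow(),read_qpos(),F(),read_grip_width())
snap("side","s1");snap("top","t1")
E
```

```text
2.9167 [-189.94  -60.63  330.41] [-1.01 -0.29  2.26  1.41  1.11  1.27] [-0.65  0.13 -0.23] 0.34748744500697
```

View pics/s1.png

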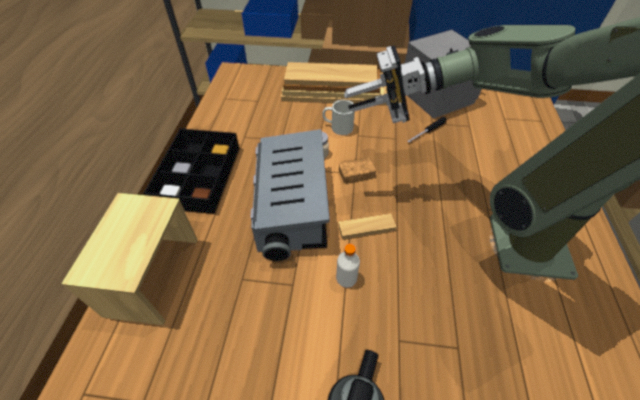

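View pics/t1.png

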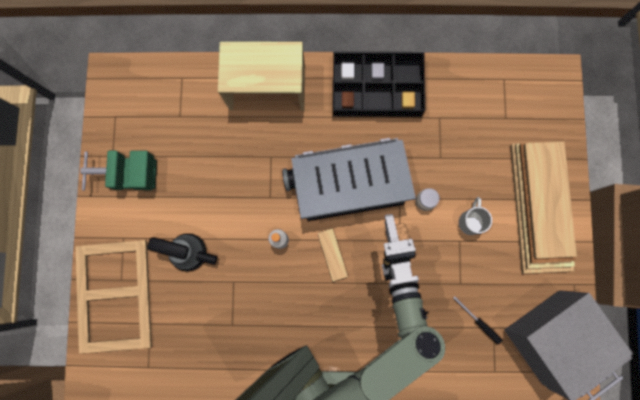

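The side view shows the gripper at (395,85), jaws in the vertical plane, well above the bench. The top view shows it at (400,250) pointing at the right part of the lip, clear of the jar and mug. I descend next.

```bash
python3 - <<'E'
from h import *
movel(tcp([-190,-60,150]),150); print(read_t(),tipnow(),F())
movel(tcp([-180,-60,97]),100); hold(.2)
print(read_t(),tipnow(),F(),read_qpos())
snap("side","s2");snap("top","t2")
E
```

```text
4.3667 [-189.84  -60.4   150.58] [0.43 0.39 1.  ]
5.2583 [-179.89  -60.34   97.78] [-0.24 -0.02  0.38] [-0.98  0.42  2.31  1.83  1.12  0.42]
```

View pics/s2.png

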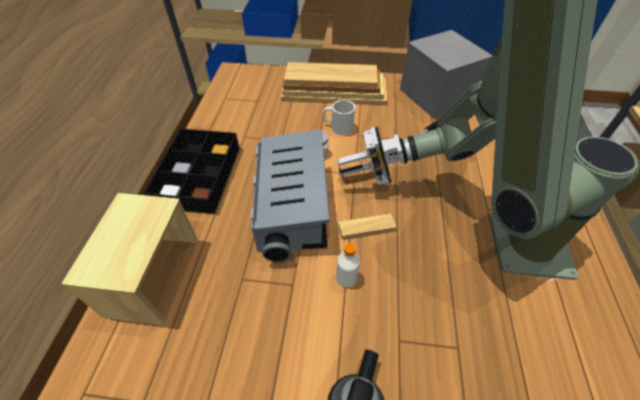

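View pics/t2.png

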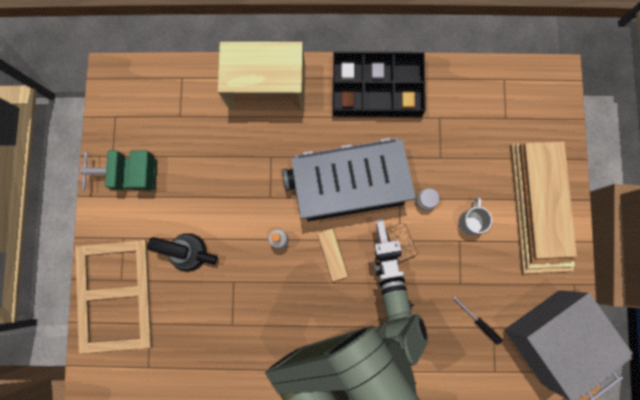

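The side view shows the fingertips at (345,165) just short of the hood's front, below the lip line. The top view shows the tips at (381,225), clear of the block. Now a guarded insertion.

```bash
python3 - <<'E'
from h import *
movel(tcp([-150,-60,96]),100);hold(.1);b=F();print(b)
ok=True
for x in np.arange(-144,-111.9,4):
    movel(tcp([x,-60,96]),60); f=F()-b
    print(read_t(),x,f)
    if abs(f).max()>3: print("contact");break
print(tipnow())
E
```

```text
[-0.69  0.21 -0.21]
6.1583 -144.0 [ 0.29 -0.34  1.02]
6.4083 -140.0 [0.75 0.41 0.26]
6.6583 -136.0 [-0.16 -0.05 -0.49]
6.9083 -132.0 [ 0.71 -0.67  0.65]
7.1583 -128.0 [0.39 0.42 0.18]
7.4083 -124.0 [ 0.18 -0.38  0.51]
7.6583 -120.0 [ 0.85 -0.62 -0.11]
7.9083 -116.0 [ 0.08 -0.21 -0.61]
8.1583 -112.0 [ 0.88 -0.45  1.17]
[-111.8   -59.96   96.07]
```

```bash
python3 - <<'E'
from h import *
hold(.1);b=np.mean([F() for _ in range(4)],0);print("bias",b)
y=-60
while y<56:
    y+=2; movel(tcp([-112,y,96]),60); f=F()-b
    if f[1]<-1.7:
        g=f
        hold(.1); f=np.mean([F() for _ in range(5)],0)-b
        print(y,g,f,read_t())
        if f[1]<-1.6: print("CONTACT");break
    if abs(f).max()>6: print("stop",f);break
print(y,tipnow(),read_t())
E
```

```text
bias [0.89 0.41 0.07]
12 [-1.21 -4.52  0.48] [-1.85 -3.56 -0.11] 17.3583
CONTACT
12 [-111.87   11.18   96.21] 17.3583
```

```bash
python3 - <<'E'
from h import *
b=np.array([.2,-.1,.1])
y=12
while 1:
    y+=2; movel(tcp([-112,y,96]),40); 
    f=np.mean([(F(),hold(.02))[0] for _ in range(3)],0)-b; t=tipnow()
    print(y,t,f,read_t())
    if t[1]>24.7 or f[1]<-8.6 or abs(f[2])>5: break
hold(.15);print(tipnow(),np.mean([(F(),hold(.02))[0] for _ in range(4)],0))
E
```

```text
14 [-111.91   13.64   96.15] [-1.58 -3.94  0.37] 17.6583
16 [-111.86   15.56   96.16] [-1.18 -4.62  0.22] 17.9583
18 [-111.78   17.23   96.17] [-0.58 -5.76 -0.09] 18.2583
20 [-111.65   18.77   96.18] [-0.12 -6.09 -0.22] 18.5583
22 [-111.51   20.29   96.22] [ 1.19 -7.01 -0.68] 18.8583
24 [-111.43   21.94   96.3 ] [ 1.   -7.84 -1.07] 19.1583
26 [-111.35   23.52   96.36] [ 1.15 -8.28 -1.15] 19.4583
28 [-111.3    25.25   96.42] [ 1.07 -8.18 -1.19] 19.7583
[-111.31   25.18   96.44] [ 1.38 -8.76 -1.5 ]
```

```bash
python3 - <<'E'
from h import *
a0=.0684
lx=lambda s:55-190.4*np.cos(s+a0)
lz=lambda s:125+190.4*np.sin(s+a0)
z0=98.0 # tip z at lip contact, est
cmd=96.
while cmd<z0+42:
    cmd+=2
    a=max(0,np.arcsin(np.clip((138+cmd-z0-125)/190.4,0,1))-a0)
    movel(tcp([-112+lx(a)-lx(0),28,cmd]),40)
    f=np.mean([(F(),hold(.02))[0] for _ in range(2)],0); t=tipnow()
    print(round(cmd),round(a,3),t,f,round(read_t(),1))
    if f[2]<-11 or abs(f[1])>11 or abs(f[0])>9: print("STOP");break
hold(.1);print(tipnow(),F())
snap("side","s3")
E
```

```text
98 0 [-111.93   25.63   97.37] [ 1.16 -8.42 -2.89] 20.3
100 0.01 [-112.27   26.14   98.64] [-0.31 -8.03 -3.82] 20.5
102 0.021 [-112.51   26.62  100.06] [-0.78 -8.03 -3.41] 20.8
104 0.032 [-112.62   27.    101.66] [-1.95 -7.17 -3.74] 21.1
106 0.042 [-112.63   27.09  103.33] [-2.45 -7.82 -4.41] 21.4
108 0.053 [-112.87   27.15  103.98] [-1.   -8.94 -8.62] 21.7
110 0.063 [-112.97   27.22  105.36] [-1.08 -8.22 -9.08] 22.0
112 0.074 [-112.77   27.38  107.63] [-3.01 -8.19 -8.95] 22.2
114 0.085 [-112.54   27.56  109.6 ] [-4.31 -8.17 -7.9 ] 22.5
116 0.095 [-112.29   27.57  111.56] [-5.06 -7.79 -7.26] 22.8
118 0.106 [-112.05   27.56  113.41] [-5.41 -8.61 -7.71] 23.1
120 0.116 [-111.79   27.58  115.29] [-5.32 -7.68 -6.92] 23.4
122 0.127 [-111.5    27.59  117.16] [-6.24 -8.26 -6.48] 23.7
124 0.138 [-111.2    27.63  119.02] [-6.48 -8.48 -6.93] 23.9
126 0.149 [-110.8    27.68  120.97] [-6.45 -8.4  -7.18] 24.2
128 0.159 [-110.42   27.72  122.88] [-6.96 -8.29 -7.37] 24.5
130 0.17 [-109.99   27.79  124.83] [-7.12 -8.49 -7.5 ] 24.8
132 0.181 [-109.59   27.88  126.66] [-7.81 -7.77 -7.07] 25.1
134 0.192 [-109.15   27.95  128.51] [-7.46 -8.3  -7.83] 25.4
136 0.203 [-108.63   28.02  130.51] [-7.21 -8.03 -6.57] 25.6
138 0.214 [-108.12   28.09  132.41] [-8.01 -7.49 -7.06] 25.9
140 0.225 [-107.57   28.16  134.33] [-7.41 -7.68 -6.79] 26.2
[-107.57   28.15  134.37] [-7.73 -8.4  -7.58]
```

View pics/s3.png

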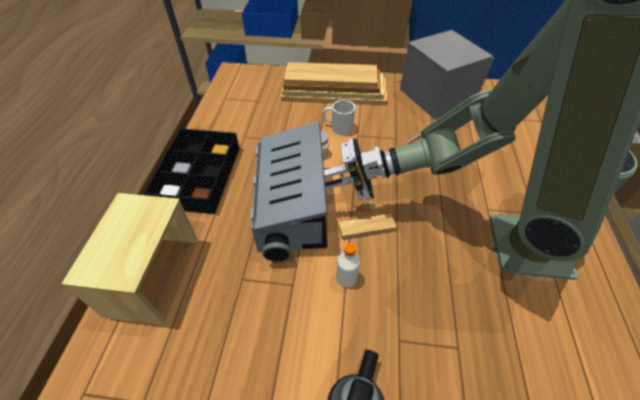

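```bash
cat >> h.py <<'E'
def lidangle():
    """hood top-face slope from both cameras, minus its slope at the start (0.132 down to the back)"""
    out=[]
    for n in("side","top"):
        P=cloud(read_camera(n)).reshape(-1,3); q=(P-O)@H
        q=q[(q[:,0]>-110)&(q[:,0]<30)&(abs(q[:,1])<150)&(q[:,2]>128)&(q[:,2]<420)]
        m=np.ones(len(q),bool); A=np.c_[q[:,:2],np.ones(len(q))]
        m=abs(q[:,2]-np.median(q[:,2]))<200
        for tol in (60,30,15,8,5,5):
            s=np.linalg.lstsq(A[m],q[m,2],rcond=None)[0]; m=abs(A@s-q[:,2])<tol
        out+=[np.arctan(-s[0])-np.arctan(.1327),m.mean()]
    return np.array(out)
E
python3 - <<'E'
from h import *
print(lidangle(),read_t())
E
```

```text
[0.17 1.   0.17 0.88] 26.4583
```

The side view shows the hood risen, with the fingers under its lip at (340,172). Depth from both cameras gives a lid angle of about 0.17 rad, so it is past the catch. I lift a little further, then swing the hood with the tool rotating about the hinge line.

```bash
python3 - <<'E'
from h import *
a0=.0684
lx=lambda s:55-190.4*np.cos(s+a0)
z0=98.
cmd=140
for cmd in (143,146,149):
    a=np.arcsin((138+cmd-z0-125)/190.4)-a0
    tip=np.array([-112+lx(a)-lx(0),28,cmd]); movel(tcp(tip),40)
    print(cmd,tipnow(),F(),round(read_t(),1))
print(lidangle())
def hr(p,b):
    x,z=p[0]-55,p[2]-125
    return np.array([55+x*np.cos(b)+z*np.sin(b),p[1],125-x*np.sin(b)+z*np.cos(b)])
for b in np.arange(.04,.41,.04):
    p=hr(tip,b); movel(tcp(p,TH+b),60,ori(TH+b)); f=F()
    print(round(b,2),p,tipnow(),f,round(read_t(),1))
    if np.linalg.norm(f)>18: print("STOP");break
np.savez("st.npz",tip=tip,b=b)
print(lidangle(),read_qpos(),read_t())
snap("side","s4")
E
```

```text
143 [-106.68   28.26  137.29] [-7.97 -7.67 -6.77] 26.7
146 [-105.75   28.35  140.15] [-8.63 -6.64 -7.25] 27.0
149 [-103.92   28.51  144.99] [-9.26 -5.98 -2.35] 27.2
[0.23 1.   0.23 0.89]
0.04 [-100.28   28.    155.23] [-101.54   29.23  153.41] [-3.52 -2.27 -3.27] 27.6
0.08 [-98.95  28.   161.42] [-99.44  29.78 160.73] [-3.1   0.66 -1.14] 27.9
0.12 [-97.37  28.   167.55] [-97.31  29.25 167.48] [-1.67  1.64 -0.88] 28.3
0.16 [-95.55  28.   173.61] [-95.18  28.33 173.96] [ 0.32  0.52 -1.15] 28.6
0.2 [-93.48  28.   179.59] [-93.09  27.91 180.01] [-0.07  0.26 -0.33] 28.9
0.24 [-91.18  28.   185.48] [-90.85  27.82 185.86] [-0.23 -0.87 -0.61] 29.2
0.28 [-88.64  28.   191.28] [-88.39  27.91 191.52] [-0.72  0.67 -0.26] 29.5
0.32 [-85.88  28.   196.97] [-85.67  27.98 197.12] [-0.31  0.74  0.24] 29.8
0.36 [-82.89  28.   202.55] [-82.71  28.01 202.65] [0.6  1.   0.08] 30.2
0.4 [-79.68  28.   208.  ] [-79.49  28.02 208.1 ] [-0.7   0.25 -0.89] 30.5
[0.65 0.87 0.65 0.84] [-0.44 -0.04  2.07  0.95  0.56  1.85] 30.575
```

View pics/s4.png

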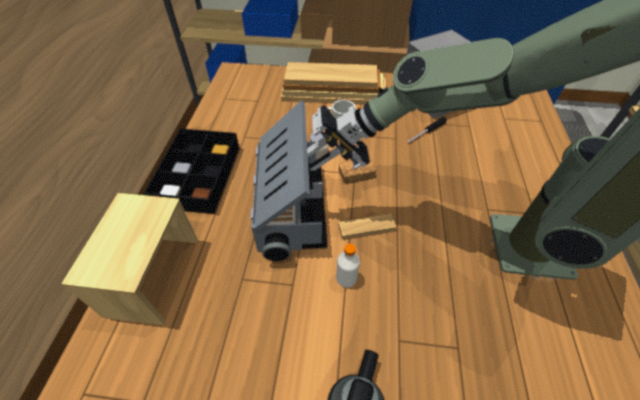

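Lid at 0.65 rad and following the tool. The side view shows the hood clearly raised, with the gripper at (335,135). I continue to about 0.98.

```bash
python3 - <<'E'
from h import *
tip=np.load("st.npz")["tip"]
def hr(p,b):
    x,z=p[0]-55,p[2]-125
    return np.array([55+x*np.cos(b)+z*np.sin(b),p[1],125-x*np.sin(b)+z*np.cos(b)])
for b in np.arange(.44,.731,.036):
    p=hr(tip,b); movel(tcp(p,TH+b),60,ori(TH+b)); f=F()
    print(round(b,3),tipnow(),f,round(read_t(),1))
    if np.linalg.norm(f)>15: print("STOP");break
print(b,lidangle(),read_qpos(),read_t())
snap("side","s5");snap("top","t5")
E
```

```text
0.44 [-76.08  28.07 213.39] [-0.29  0.64 -1.27] 30.9
0.476 [-72.78  28.1  218.07] [-0.46  0.18 -1.07] 31.2
0.512 [-69.3   28.01 222.68] [ 0.13 -0.51 -0.52] 31.5
0.548 [-65.64  27.97 227.2 ] [ 0.05  1.51 -0.6 ] 31.8
0.584 [-61.89  27.97 231.5 ] [-0.04  0.43 -0.79] 32.1
0.62 [-57.97  28.01 235.63] [ 0.15  0.04 -0.63] 32.4
0.656 [-53.91  27.95 239.66] [-0.68  0.87 -0.56] 32.7
0.692 [-49.68  27.94 243.52] [-0.73  0.53 -1.06] 33.0
0.728 [-45.33  27.93 247.29] [-0.04 -0.   -0.82] 33.3
0.7279999999999998 [0.92 0.37 0.93 0.44] [-0.3   0.07  1.71  0.3   0.9   2.54] 33.4417
```

View pics/s5.png

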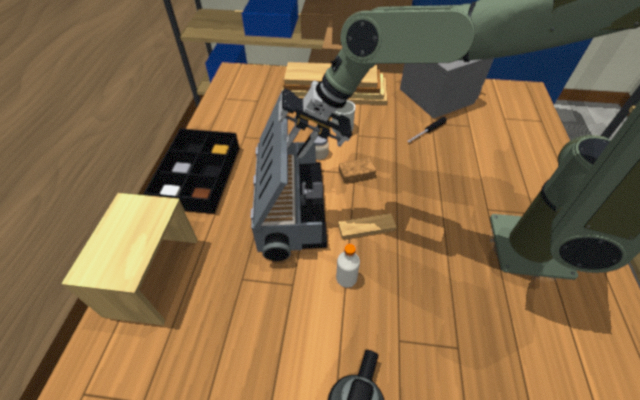

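View pics/t5.png

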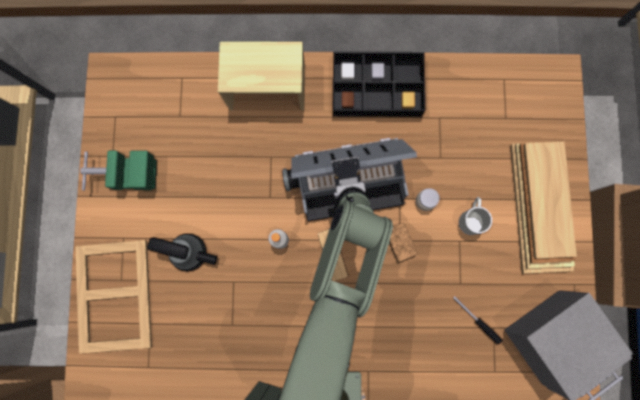

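```bash
cat >> h.py <<'E'
def lid2():
    rng=np.random.default_rng(0); out=[]
    for n in("side","top"):
        P=cloud(read_camera(n)).reshape(-1,3); q=(P-O)@H
        q=q[(q[:,0]>-90)&(q[:,0]<75)&(abs(q[:,1])<165)&(q[:,2]>150)&(q[:,2]<330)]
        best=0
        for _ in range(3000):
            t=q[rng.choice(len(q),3,False)]; nn=np.cross(t[1]-t[0],t[2]-t[0]); l=np.linalg.norm(nn)
            if l<500: continue
            nn/=l
            if abs(nn[1])>.08: continue
            m=abs((q-t[0])@nn)<3
            if m.sum()>best: best=m.sum(); bm=m
        c=q[bm]; nn=np.linalg.svd(c-c.mean(0),full_matrices=False)[2][2]; nn*=np.sign(nn[2])
        out+=[np.arctan2(nn[0],nn[2])-np.arctan(.1327),best,len(q)]
    return np.array(out)
E
python3 - <<'E'
from h import *
tip=np.load("st.npz")["tip"]
def hr(p,b):
    x,z=p[0]-55,p[2]-125
    return np.array([55+x*np.cos(b)+z*np.sin(b),p[1],125-x*np.sin(b)+z*np.cos(b)])
print(lid2())
for b in (.75,.77):
    p=hr(tip,b); movel(tcp(p,TH+.728),40); print(b,tipnow(),F(),read_t())
print(lid2(),read_qpos())
E
```

```text
[   0.98 1806.   2340.      0.97 1584.   2113.  ]
0.75 [-43.48  27.94 248.67] [-3.53 -0.85 -0.54] 33.8917
0.77 [-40.84  28.01 250.41] [-3.05 -1.21 -2.8 ] 34.1417
[   1. 1629. 2245.    1. 1384. 1949.] [-0.29  0.08  1.69  0.29  0.91  2.55]
```

Lid at about 1.0 rad (57°). Now I ease the finger off the lip, first away from the hood and then back along the tool axis.

```bash
python3 - <<'E'
from h import *
R=np.array(read_ee_rot()); n=-R[:,1]  # n: toward hood side
p=np.array(read_ee_pos())
movel(p-6*n,30);print(F(),lid2())
movel(p-14*n,60);movel(p-14*n-60*R[:,2],80);print(F())
movel(p-20*n-140*R[:,2],120);
print(read_ee_pos(),F(),lid2(),read_t(),read_qpos())
snap("side","s6");snap("top","t6")
E
```

```text
[ 1.02  0.25 -0.13] [   1.01 1696.   2319.      1.   1452.   2016.  ]
[0.29 0.16 0.16]
[544.62 -57.36 444.26] [-0.1  -0.53  0.61] [   1. 1772. 2220.    1. 1577. 2343.] 36.8083 [-0.39 -0.18  1.71  0.3   1.17  2.53]
```

View pics/s6.png

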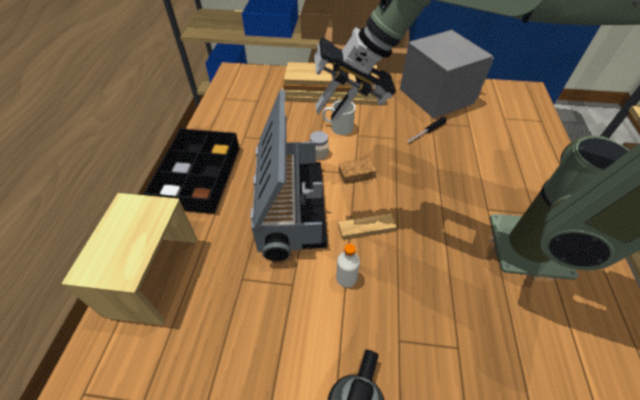

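View pics/t6.png

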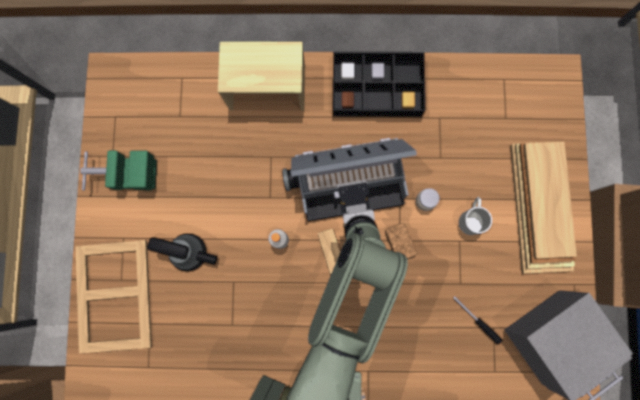

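The hood stands open by itself, with its edge at (282,95) in the side view. The gripper is free at (350,75). The block (357,170), off-cut (367,225), bottle (348,266), jar and mug are all where they were. Handing in.

```bash
python3 - <<'E'
from h import *
hold(.5);print(lid2(),F(),read_t());job_done()
E
```

```text
[   1. 1754. 2209.    1. 1594. 2351.] [ 0.67 -0.35  0.11] 37.5083
the job is handed in; nothing more can be done
```

The hood is up and stays up by itself at about 1.0 rad (57°), and I handed the job in at 37.5 s.

- **What I did:** I reached under the lip with the jaws spread vertically and felt the blade at about y +19 mm. I pushed it about 15 mm to the left. While the lower finger held it there, the upper finger lifted the lip past the catch, and then I swung the hood up.
- **Forces:** The push on the blade stayed below 9 N and the lift on the hood peaked at about 9 N.
- **Last checks:** After I withdrew, both cameras gave a hood angle of 1.00 rad, and the wrist force was within its noise. The things near the unit (block, off-cut, bottle, jar and mug) look unmoved in the pictures. I judged that by eye and did not re-measure them.
- **Disagreements:** My first angle fit near the end gave 0.92–0.93 rad, with few points fitting. A more robust fit gave 0.97–0.98, and I then raised the hood a little more to 1.00. During the upper part of the swing the wrist read almost no force, although 4–6 N was expected. The hood still followed the tool, and I could not explain that reading.

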